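# Set a bench gap gauge to a master tile and lock it

## Robot

A 7-joint arm with a two-finger parallel gripper is mounted at the origin on the work surface; the furniture and walls round the work are solid. World frame = base frame: x ahead of the robot, y to its left, z up, the work surface at z = 0. Lengths are in m, angles in degrees, forces in N, time in s.
With the tool pointing down it reaches from about 0.425 to 0.875 m from the base axis. Payload 4.7 kg.
Tool frame: the origin (TCP) lies midway between the tips of the shut fingers; the grasp point (between the pads) lies 19 mm behind it (env.grip_point_offset is the distance from the TCP to the grasp point, in m); z points along the fingers, y is the line along which they close (so a half turn about z gives the same grasp; the last joint's range is limited). The gripper opens to 87 mm and grips with 3 to 60 N. Pads are 19 mm wide; open, the fingers measure 117 mm over their backs; the gripper's body (75 mm by 190 mm) begins 51 mm behind the grasp point.
Start: joints at [-71.499, 18.392, -4.016, 83.108, 1.295, 78.541, -3.26], TCP at [0.198, 0.619, 0.223] pointing down, gripper open.
Joint ranges: [-163.93, 163.93], [-17.29, 119.83], [-79.2, 71.16], [3.27, 140.29], [-89.18, 269.18], [5.43, 117.66], [-154.24, 154.24]. Speed limits (degrees/s): [147.25, 147.25, 180, 180, 180, 180, 180].

## Interface

Orientations are given as [roll, pitch, yaw] about the fixed x, y, z axes, in that order (R = Rz(yaw) Ry(pitch) Rx(roll)).
In Python, from cell import env gives the robot as it stands.
- The arm moves only by the shell command python3 -m jog 'ROWS' [FORCE]. ROWS is JSON, a list of rows, each a list of 7 numbers: the shift along the tool's x, y, z in m, then the turn, a rotation vector about the tool's x, y, z in rad, then the finger opening in m, from 0 to 0.087. A call has 1 to 12 rows; each row shifts and turns the commanded pose from where the row before left it, along the tool's axes as they then stand; what a row does not reach is not made up. A row lasts 1/12 s, in which the tool goes at most 41.7 mm and 7.16 degrees, less where a joint would pass 70% of its speed; a pose out of reach is approached as far as the arm can. A call is refused whole if a number of a shift passes 0.0417 or a number of a turn 0.125, either way. A call with a gripper value outside its range is refused whole. The fingers move at their own pace and stop on an object; FORCE is the grip in N (left out, the last holds). Time passes only in rows, so rows that do not move let the fingers close. It gives the time, the measured TCP pose, the force, the opening and the grip force at its end, in the units of the state.
- env.get_obs(): the state, without advancing time (a new reading comes with each control period).
- env.read_camera(name): name is "scene" or "side" or "wrist"; returns the picture (420x560x3 uint8, blue, green, red); there is no depth.
- env.get_calibration(name): a dict with "fov_y" (degrees; the focal length in pixels is half the picture's height over the tangent of half this angle, whatever the lens; pixels are square), "cx", "cy" (the principal point, pixels), "k1" (the pictures are not rectified: a ray, as slopes to the right and down, at radius r is drawn at 1 + k1 r^2 times it, then the intrinsics apply), "pose" (4x4, takes a point from camera to world coordinates). Camera axes: x right, y up, looking along -z (the intrinsics and any distortion apply to the point x, -y, -z); pixel columns grow to the right and rows downward; lengths in m; the calibration is good to about 2 mm. A picture is of the moment at which its call begins: read the wrist's pose just before it. get_calibration takes no time and is no camera call; for the wrist camera it gives the pose at the moment of the call.
- env.sign_off(): hands the job in; it is judged then, once.
The state is a dict: "time_s": time; "qpos": joint angles; "joint_velocities": joint speeds; "effort": joint torques, N m; "tool_pos": TCP position; "tool_rot": TCP orientation; "force": force on the tool from outside, world axes, zero at the start; "wrist_torque": the same for the moment, N m; "grip_width": finger opening in m; "grasp_force": force on a finger pad.
Only numpy, scipy, OpenCV 4.12 (cv2) and the standard library are available. Lean on these libraries where they do the work, as an engineer would, in place of code of your own. Each camera call takes 0.05 s, during which the arm holds its last target. There are 200 camera calls.

## Task

Set the green gap gauge to the blue test tile. Lift the blue tile off the ware board and slide it flat onto the gauge's steel platen, bare clay end first, until it meets the back stop; turn the black knob clockwise until the foot just nips the tile (firmly enough to hold it, without forcing it), then turn the brass lock ring clockwise until it is firmly tight, and leave the gauge like that with the tile in it. Do not disturb the brown and grey tiles, the cobalt-blue jar or the green dropper.

Things in the scene. Friction and masses are not known exactly. Their poses are not given: they have to be found in the camera images.
- gauge: Green cast-iron C-frame gap gauge, screwed to the table. Origin on the table under the screw's vertical axis; the throat is open to its -x side. Base plate x -24..+88, y +-46 mm, 12 mm high. Overhead arm, 34 mm wide, from the axis back to the column (x +30..+64 mm); round boss of radius 21.5 mm on the axis; underside 43 mm, top 61 mm above the table. The knob is its highest part.
- platen (a point): On the gauge's axis at the top of its steel platen, 26 mm above the table. The platen is 40 mm wide (y +-20) and runs from x = -30 mm to the back stop in the gauge's frame; a tile in place overhangs its open end by about 17 mm.
- stop_face (a point): Middle of the face of the steel back stop, x = +14.5 mm in the gauge's frame, 40 mm wide, 4 mm higher than the platen. The tile's bare end goes against it.
- screw: Vertical quick-feed screw with black knob and steel foot in one piece, on the gauge's axis. Clockwise seen from above lowers it, 16 mm a turn (2.55 mm/rad); it stays where left. Running friction 0.06 N m; the torque rises when the foot meets the tile. A few hundredths of N m more is nip enough (10 to 40 N on the tile); over 70 N would crack it.
- knob_grip (a point): Middle of the black fluted knob, 38 mm in diameter, 22 mm high (11 mm above and below this point); it sinks as the screw is turned clockwise and stays above the brass ring.
- foot (a point): Centre of the underside of the screw's round steel foot, 19 mm in diameter. At the start it is 4 to 7 mm above where the top of a tile on the platen will be.
- ring_grip (a point): Middle of the knurled brass lock ring under the knob, same axis: 58 mm in diameter, 13 mm high, 62 to 75 mm above the table. Clockwise from above tightens: it runs almost freely for 0.6 to 1.3 rad, then bites and needs about 0.35 N m for a last 0.3 rad up to a dead stop; it stays as left. Tight, it clamps the screw.
- lock_ring (a joint): How far the lock ring has been turned beyond the point where it begins to bite, rad: 0 while it still runs freely, 0.3 at the dead stop. Above 0.15 it is tight.
- ring_run (a joint): How far the lock ring has been run down clockwise towards its bite, rad: 0.3 to 1.0 at the start, 1.6 when it meets the clamp and begins to bite.
- blue_tile: Test tile with dark blue glaze, 62 x 45 x 6.5 mm (x, y, z), 25 to 50 g, loose, flat. Origin at the centre of its underside. Its bare, pale, unglazed clay end is its -x end. On the ware board its neighbours leave room to grip it only across its 62 mm length; in the gauge only across its 45 mm width at the glazed end.
- bare_end (a point): Middle of the end face of the blue tile's bare clay end (the -x end), at half its thickness.
- ware_board: Pale wooden board, fixed, 46 mm (x) by 174 mm (y), top 20 mm above the table; low ribs along x (5 mm high, 5.5 mm wide) part three places 53 mm apart along y. In each lies a tile, length along x, bare end to -x, its ends 8 mm beyond the board's long edges. Origin on the table under its centre.
- brown_tile: Test tile with a brown glaze, same size as the blue one, loose on the ware board. Leave alone.
- grey_tile: Test tile with a grey glaze, same size as the blue one, loose on the ware board. Leave alone.
- pot_ring: Dark padded pot ring lying on the table, fixed, about 90 mm across and 28 mm high; origin at its centre. Only an obstacle.
- cobalt_jar: Small dark blue pigment jar, 48 mm in diameter, 58 mm high, loose. Origin at the centre of its underside. Leave alone.
- dropper: Small pale green ceramic water dropper, 46 mm in diameter, 38 mm high, loose. Origin at the centre of its underside. Leave alone.
Not all that is in view belongs to the job. There is more than one size of the blue_tile; the job needs the smaller.

How it is judged (in metres and radians):
On the way, in this order (a step that is already met when the one before it is completed fails the run):
1. the blue tile lies in the gauge, bare end against the back stop, and the foot nips it (x of bare_end in the frame of gauge between 0.0105 and 0.018 m and y of bare_end in the frame of gauge between -0.012 and 0.012 m and x of blue_tile in the frame of gauge below 0 m and angle between blue_tile's own z axis and vertical below 0.06 rad and angle between the x axis of blue_tile and the x axis of gauge, either way round below 0.15 rad and contact force between screw and blue_tile above 1.5 N), for 0.2 s.
2. the lock ring is tight (value of joint lock_ring above 0.15 rad and value of joint ring_run above 1.4 rad), for 0.2 s.
At the end, for the whole second after the job is handed in: Tile flat on the platen (3 degrees), in line within 8 degrees and 12 mm, bare end within 4 mm of the back stop; foot pressing on it with over 1.5 N; lock ring run down and over 0.15 rad past its bite; all released and at rest (all of step 1 and all of step 2 and linear speed of blue_tile below 0.01 m/s); the robot touches nothing.
It fails at once if the foot is screwed down on the tile with more than 70 N (contact force between screw and blue_tile above 70 N).
It fails at once if the brown tile is pushed more than 3 cm from its place (distance of brown_tile from where it was at the start of the episode above 0.03 m).
It fails at once if the grey tile is pushed more than 3 cm from its place (distance of grey_tile from where it was at the start of the episode above 0.03 m).
It fails at once if the cobalt jar is pushed more than 3 cm from its place (distance of cobalt_jar from where it was at the start of the episode above 0.03 m).
It fails at once if the dropper is pushed more than 3 cm from its place (distance of dropper from where it was at the start of the episode above 0.03 m).
It also fails if it takes over 69 s, if anything falls off the work surface, if the arm or the gripper's body presses on something with over 40 N, if the wrist force passes 120 N, or if a joint passes its speed limit or range.

## Working session

There is one attempt and no reset: what is moved stays moved. The work goes in short steps, Python scripts to look and compute and a shell command to move; the robot and the scene stay as the last step left them, time stands still between calls to the robot, and variables do not carry over. Pictures are saved under pics/ and viewed, at most 10 in all, crops included, and the job is handed in when it is done.

```bash
ls; mkdir -p pics; cat > h.py <<'E'
import numpy as np, cv2
from cell import env
def ray(cam,uv,c=None):
    c=c or env.get_calibration(cam); f=210/np.tan(np.radians(c["fov_y"])/2)
    d=np.array([(uv[0]-c["cx"])/f,(uv[1]-c["cy"])/f]); s=d.copy()
    for _ in range(30): s=d/(1+c["k1"]*(s@s))
    P=np.array(c["pose"]); return P[:3,3],P[:3,:3]@np.array([s[0],-s[1],-1])
def onz(cam,uv,z,c=None):
    o,d=ray(cam,uv,c); return o+d*(z-o[2])/d[2]
def proj(cam,p,c=None):
    c=c or env.get_calibration(cam); f=210/np.tan(np.radians(c["fov_y"])/2)
    P=np.array(c["pose"]); q=P[:3,:3].T@(np.array(p)-P[:3,3]); s=np.array([q[0],-q[1]])/-q[2]
    s=s*(1+c["k1"]*(s@s)); return s*f+[c["cx"],c["cy"]]
E
python3 - <<'E'
from h import *
for n in ("scene","side","wrist"):
    c=env.get_calibration(n); im=env.read_camera(n); cv2.imwrite(f"pics/{n}0.png",im); print(n,c["fov_y"],c["k1"],np.round(c["pose"],3).tolist())
print(env.get_obs(), env.grip_point_offset)
E
```

```text
pics
scene 55.43396357544913 0.023459659482629774 [[0.749, 0.299, -0.591, -0.04], [-0.662, 0.361, -0.656, -0.61], [0.017, 0.883, 0.469, 0.537], [0.0, 0.0, 0.0, 1.0]]
side 57.47460529389206 -0.0652185435826471 [[-0.997, 0.025, -0.078, 0.457], [-0.081, -0.42, 0.904, 0.913], [-0.01, 0.907, 0.42, 0.496], [0.0, 0.0, 0.0, 1.0]]
wrist 68.1457057601658 0.016565574295260226 [[0.304, -0.916, -0.262, 0.126], [0.953, 0.292, 0.085, 0.643], [-0.002, -0.276, 0.961, 0.384], [0.0, 0.0, 0.0, 1.0]]
{'time_s': 0.15, 'qpos': array([-71.50006111,  18.43096184,  -4.01573275,  83.15708679,
         1.29486565,  78.53992106,  -3.26002658]), 'joint_velocities': array([ 0.03833822, -0.19173999, -0.00684574, -0.12496664,  0.09577238,
       -0.01684852,  0.03799367]), 'effort': array([-9.71634336e-05, -4.91797578e+01, -4.04777555e-01, -3.12875783e+01,
       -6.40516821e-02,  4.05577000e-02,  9.45368583e-05]), 'tool_pos': array([0.19745618, 0.61886426, 0.2217094 ]), 'tool_rot': array([-1.79917236e+02,  4.70112953e-03,  1.62309557e+02]), 'force': array([-0.44841998, -0.43539104, -0.03912251]), 'wrist_torque': array([-0.02122684,  0.03058269, -0.02782904]), 'grasp_force': 0.0, 'grip_width': 0.08665068112871775} 0.0187
```

View pics/scene0.png

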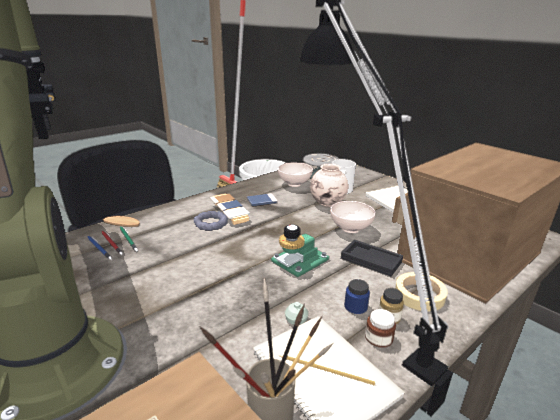

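View pics/side0.png

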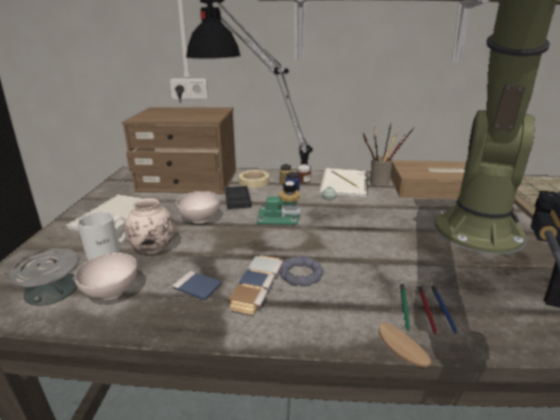

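Scene: gauge around (297,250) with knob at (292,232), ware board at (233,209), a larger blue decoy tile at (262,200). Side: board with brown (243,298), blue (254,279) and grey/white (266,264); pot ring at (300,270); gauge at (282,212); decoy tile at (197,285).

```bash
python3 - <<'E'
from h import *
im={n:cv2.imread(f"pics/{n}0.png") for n in("scene","side","wrist")}
for t,n,uv,z in [("blue","side",(254,279),.0265),("brown","side",(243,298),.0265),("grey","side",(264,265),.0265),("blue","scene",(233,206),.0265),("potring","side",(300,271),.014),("potring","scene",(210,220),.014),("knob","scene",(292,232),.095),("knob","side",(291,187),.095),("ring","scene",(291,242),.0685),("ring","side",(290,196),.0685),("gaugebase","scene",(300,258),.012),("jar","scene",(357,296),.029),("dropper","scene",(295,312),.019),("jar2","side",(292,182),.03),("drop","side",(330,193),.019)]:
    print(t,n,np.round(onz(n,uv,z),3))
a=cv2.resize(im["side"][230:330,190:350],None,fx=4,fy=4,interpolation=cv2.INTER_CUBIC)[:, :]
b=cv2.resize(im["scene"][215:285,240:350],(640,400),interpolation=cv2.INTER_CUBIC)
cv2.imwrite("pics/wr.png",im["wrist"])
cv2.imwrite("pics/crop.png",cv2.resize(np.vstack([a,b]),(480,600)))
E
```

```text
blue side [0.56  0.284 0.026]
brown side [0.572 0.345 0.027]
grey side [0.545 0.233 0.027]
blue scene [0.556 0.262 0.026]
potring side [0.468 0.232 0.014]
potring scene [0.469 0.251 0.014]
knob scene [ 0.5   -0.047  0.095]
knob side [ 0.5   -0.037  0.095]
ring scene [ 0.499 -0.046  0.068]
ring side [ 0.503 -0.037  0.068]
gaugebase scene [ 0.531 -0.046  0.012]
jar scene [ 0.504 -0.238  0.029]
dropper scene [ 0.384 -0.184  0.019]
jar2 side [ 0.506 -0.233  0.03 ]
drop side [ 0.386 -0.177  0.019]
```

View pics/crop.png

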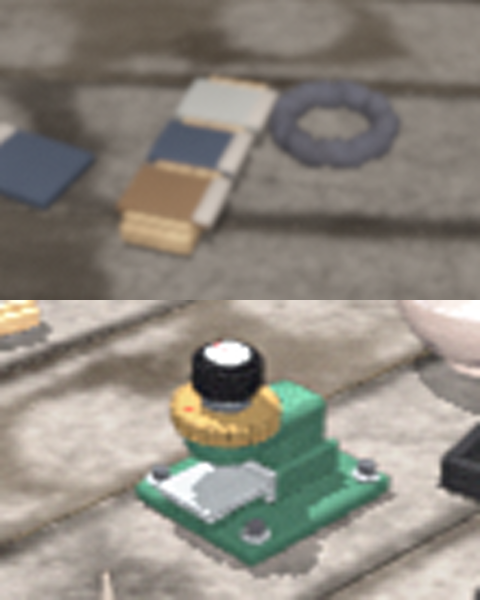

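The crop shows blue in the middle of the board (bare ends towards the robot), and the gauge with its throat open towards the robot. I'm going to look at the board with the wrist camera.

```bash
python3 -m jog '[[-0.035,-0.021,0,0,0,0,0.087],[-0.035,-0.021,0,0,0,0,0.087],[-0.035,-0.021,0,0,0,0,0.087],[-0.035,-0.021,0,0,0,0,0.087],[-0.035,-0.021,0,0,0,0,0.087],[-0.035,-0.021,0,0,0,0,0.087],[-0.035,-0.021,0,0,0,0,0.087],[-0.035,-0.021,0,0,0,0,0.087],[-0.035,-0.021,0,0,0,0,0.087],[-0.035,-0.021,0,0,0,0,0.087],[-0.035,-0.021,0,0,0,0,0.087],[-0.035,-0.021,0,0,0,0,0.087]]'
python3 -m jog '[[0,0,0,0,0,0.125,0.087],[0,0,0,0,0,0.125,0.087],[0,0,0,0,0,0.125,0.087],[0,0,0,0,0,0.125,0.087],[0,0,0,0,0,0.125,0.087],[0,0,0,0,0,0.125,0.087],[0,0,0,0,0,0.125,0.087],[0,0,0,0,0,0.125,0.087],[0,0,0,0,0,0.125,0.087],[0,0,0,0,0,0.125,0.087],[0,0,0,0,0,0.125,0.087],[0,0,0,0,0,0.125,0.087]]'
python3 - <<'E'
from h import *
import json
o=env.get_obs(); c=env.get_calibration("wrist"); im=env.read_camera("wrist")
cv2.imwrite("pics/w1.png",im)
import pickle; pickle.dump((c,o),open("w1.pkl","wb"))
print(o["qpos"].round(1),o["tool_pos"],o["tool_rot"],o["time_s"])
E
```

```text
time_s: 1.15
tool_pos: [0.522, 0.2498, 0.2226]
tool_rot: [180.0, -0.0, 162.3]
force: [0.8, 1.2, 0.1]
grip_width: 0.0869
grasp_force: 0.0
time_s: 2.15
tool_pos: [0.5209, 0.2515, 0.2222]
tool_rot: [-180.0, 0.0, 76.0]
force: [0.2, 0.1, 0.9]
grip_width: 0.0869
grasp_force: 0.0
[-47.1   9.8  21.2  94.4  -3.6  76.5 -39.4] [0.52086187 0.25145454 0.22221041] [-1.79972003e+02  2.56769666e-02  7.60121109e+01] 2.15
```

View pics/w1.png

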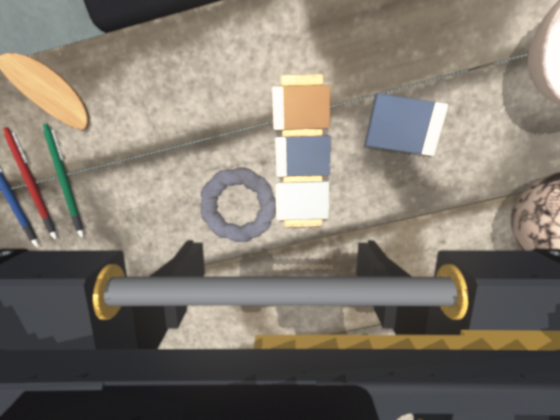

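Wrist view: board with brown (303,107), blue (303,156; white bare end at left, x 276–286), grey (303,200), decoy at (405,124), pot ring (238,204). Measuring the tile corners.

```bash
python3 - <<'E'
from h import *
import pickle
c,o=pickle.load(open("w1.pkl","rb")); im=cv2.imread("pics/w1.png"); hsv=cv2.cvtColor(im,cv2.COLOR_BGR2HSV)
def rect(m,name,z):
    m=cv2.morphologyEx(m.astype(np.uint8)*255,cv2.MORPH_OPEN,np.ones((3,3)))
    k=max(cv2.findContours(m,cv2.RETR_EXTERNAL,cv2.CHAIN_APPROX_NONE)[0],key=cv2.contourArea)
    w=np.array([onz("wrist",p,z,c)[:2] for p in k[:,0].astype(float)])
    r=cv2.minAreaRect((w*1000).astype(np.float32)); print(name,cv2.boundingRect(k),r)
    print((cv2.boxPoints(r)).round(1).tolist())
roi=np.zeros(im.shape[:2],bool); roi[134:178,265:345]=1
print(hsv[156,278:286].tolist(),hsv[156,310],hsv[156,270])
rect(roi&(hsv[...,0]>95)&(hsv[...,0]<130)&(hsv[...,1]>70),"glaze",.0265)
rect(roi&(hsv[...,2]>190)&(hsv[...,1]<60),"bare",.0265)
roi[:]=0; roi[80:134,265:345]=1
rect(roi&(hsv[...,0]>5)&(hsv[...,0]<16)&(hsv[...,1]>110),"brown",.0265)
E
```

```text
[[23, 4, 254], [18, 5, 255], [23, 4, 254], [23, 4, 254], [24, 5, 254], [24, 5, 254], [21, 7, 253], [18, 12, 245]] [109  49 162] [ 18  37 200]Traceback (most recent call last):
  File "<stdin>", line 12, in <module>
  File "<stdin>", line 6, in rect
ValueError: max() iterable argument is empty
```

```bash
python3 - <<'E'
from h import *
import pickle
c,o=pickle.load(open("w1.pkl","rb")); im=cv2.imread("pics/w1.png"); hsv=cv2.cvtColor(im,cv2.COLOR_BGR2HSV)
for y,x in((156,310),(150,300),(160,320),(107,310),(200,310)): print(y,x,im[y,x],hsv[y,x])
roi=np.zeros(im.shape[:2],bool); roi[132:178,268:338]=1
def rect(m,name,z):
    m=cv2.morphologyEx((roi&m).astype(np.uint8)*255,cv2.MORPH_OPEN,np.ones((3,3)))
    k=cv2.findContours(m,cv2.RETR_EXTERNAL,cv2.CHAIN_APPROX_NONE)[0]
    if not k: return print(name,"none")
    k=max(k,key=cv2.contourArea)
    w=np.array([onz("wrist",p,z,c)[:2] for p in k[:,0].astype(float)])
    r=cv2.minAreaRect((w*1000).astype(np.float32)); print(name,cv2.boundingRect(k),r,(cv2.boxPoints(r)).round(1).tolist())
g=(hsv[...,0]>95)&(hsv[...,0]<130)&(hsv[...,1]>35)
b=(hsv[...,2]>235)&(hsv[...,1]<30)
rect(g,"glaze",.0265); rect(b,"bare",.0265); rect(g|b,"all",.0265)
E
```

```text
156 310 [162 142 131] [109  49 162]
150 300 [165 144 134] [110  48 165]
160 320 [158 138 129] [111  47 158]
107 310 [121 172 224] [ 15 117 224]
200 310 [247 251 251] [ 30   4 251]
glaze (287, 137, 43, 38) ((560.4639282226562, 279.29656982421875), (41.19028091430664, 47.77037811279297), 77.79440307617188) [[532.7999877929688, 264.20001220703125], [579.5, 254.10000610351562], [588.2000122070312, 294.3999938964844], [541.5, 304.5]]
bare (275, 137, 11, 39) ((529.2977905273438, 286.3744812011719), (43.10457992553711, 11.332925796508789), 76.2574691772461) [[518.7000122070312, 266.79998779296875], [529.7000122070312, 264.1000061035156], [539.9000244140625, 306.0], [528.9000244140625, 308.70001220703125]]
all (287, 137, 43, 38) ((560.4639282226562, 279.29656982421875), (41.19028091430664, 47.77037811279297), 77.79440307617188) [[532.7999877929688, 264.20001220703125], [579.5, 254.10000610351562], [588.2000122070312, 294.3999938964844], [541.5, 304.5]]
```

```bash
python3 -m jog '[[0,0,0,0,0,-0.026,0.074],[0.018,0.013,0,0,0,0,0.074],[0.018,0.013,0.02,0,0,0,0.074],[0,0,0.04,0,0,0,0.074],[0,0,0.04,0,0,0,0.074],[0,0,0.04,0,0,0,0.074],[0,0,0.02,0,0,0,0.074],[0,0,0,0,0,0,0.074]]'
python3 - <<'E'
from h import *
o=env.get_obs(); c=env.get_calibration("wrist"); im=env.read_camera("wrist")
cv2.imwrite("pics/w2.png",im)
print(o["qpos"].round(1),o["tool_pos"],o["tool_rot"],o["grip_width"])
E
```

```text
time_s: 2.87
tool_pos: [0.5498, 0.2792, 0.0563]
tool_rot: [-179.5, 0.5, 78.0]
force: [-0.7, 0.3, -0.2]
grip_width: 0.0738
grasp_force: 0.0
[-45.4  22.9  19.6  98.6  -8.5  60.6 -34.9] [0.54981227 0.27917579 0.05631254] [-179.54006537    0.45402758   78.01396164] 0.07384995779762077
```

View pics/w2.png

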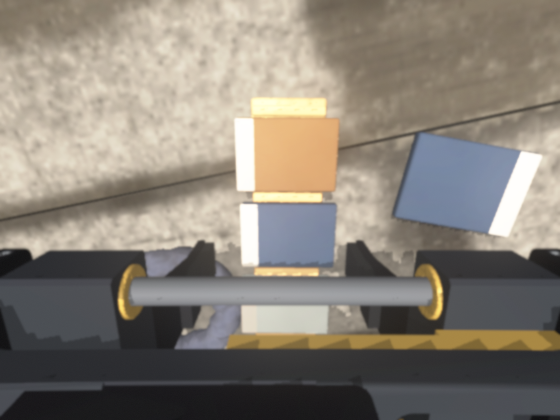

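Fingertips at (205,245)/(355,245) straddle the blue tile (240–336, 203–268). I'll refine from this closer view.

```bash
python3 - <<'E'
from h import *
o=env.get_obs(); c=env.get_calibration("wrist"); im=cv2.imread("pics/w2.png"); hsv=cv2.cvtColor(im,cv2.COLOR_BGR2HSV)
print(hsv[235,248],hsv[235,300],hsv[235,225])
def rect(m,name,z=.0265):
    roi=np.zeros(im.shape[:2],bool); roi[200:269,230:345]=1
    m=cv2.morphologyEx((roi&m).astype(np.uint8)*255,cv2.MORPH_OPEN,np.ones((5,5)))
    k=max(cv2.findContours(m,cv2.RETR_EXTERNAL,cv2.CHAIN_APPROX_NONE)[0],key=cv2.contourArea)
    print(cv2.boundingRect(k))
    r=cv2.minAreaRect((np.array([onz("wrist",p,z,c)[:2] for p in k[:,0].astype(float)])*1000).astype(np.float32)); print(name,r,cv2.boxPoints(r).round(1).tolist())
h=hsv[...,0]
rect((h>95)&(h<130)&(hsv[...,1]>40),"glaze"); rect((hsv[...,2]>235)&(hsv[...,1]<30),"bare")
print(o["tool_pos"],proj("wrist",o["tool_pos"],c))
E
python3 -m jog '[[0,0,0,0,0,0,0.074]]'
```

```text
[ 23   4 255] [111  52 162] [ 16  41 151]
(260, 205, 75, 61)
glaze ((563.1209106445312, 279.43011474609375), (43.204864501953125, 49.48801040649414), 77.1126708984375) [[534.2000122070312, 263.8999938964844], [582.4000244140625, 252.89999389648438], [592.0999755859375, 295.0], [543.7999877929688, 306.0]]
(240, 205, 18, 59)
bare ((531.5535888671875, 286.5664978027344), (41.7931022644043, 11.336427688598633), 76.7758560180664) [[521.2999877929688, 267.5], [532.2999877929688, 264.8999938964844], [541.9000244140625, 305.6000061035156], [530.7999877929688, 308.20001220703125]]
[0.55198239 0.28017    0.05973113] [280.04134103 259.1808659 ]
time_s: 3.0
tool_pos: [0.5549, 0.2816, 0.0637]
tool_rot: [179.9, -0.0, 77.9]
force: [-0.1, 0.3, 0.7]
grip_width: 0.0741
grasp_force: 0.0
```

```bash
python3 -m jog '[[0,0.0015,0.016,0,0,0.01,0.074],[0,0,0.015,0,0,0,0.074],[0,0,0.014,0,0,0,0.074],[0,0,0,0,0,0,0.074],[0,0,0,0,0,0,0.074],[0,0,0,0,0,0,0.055],[0,0,0,0,0,0,0.055],[0,0,0,0,0,0,0.055],[0,0,0,0,0,0,0.055]]' 15
```

```text
time_s: 3.75
tool_pos: [0.5564, 0.2815, 0.0188]
tool_rot: [179.9, -0.1, 77.3]
force: [0.3, 0.3, 3.9]
grip_width: 0.0616
grasp_force: 15.0
```

```bash
python3 -m jog '[[0,0,-0.02,0,0,0,0.055],[0,0,-0.036,0,0,0,0.055],[0,0,-0.036,0,0,0,0.055],[-0.02,0.004,-0.036,0,0,0,0.055],[-0.039,0.008,-0.01,0,0,0,0.055],[-0.039,0.008,-0.01,0,0,0,0.055],[-0.039,0.008,-0.01,0,0,0,0.055],[-0.039,0.008,-0.01,0,0,0,0.055],[-0.039,0.008,-0.01,0,0,0,0.055],[-0.039,0.008,-0.01,0,0,0,0.055],[-0.039,0.008,-0.01,0,0,0,0.055],[-0.021,0.005,0,0,0,0,0.055]]'
python3 -m jog '[[0,0,0,0,0,-0.125,0.055],[0,0,0,0,0,-0.125,0.055],[0,0,0,0,0,-0.125,0.055],[0,0,0,0,0,-0.125,0.055],[0,0,0,0,0,-0.125,0.055],[0,0,0,0,0,-0.125,0.055],[0,0,0,0,0,-0.125,0.055],[0,0,0,0,0,-0.125,0.055],[0,0,0,0,0,-0.125,0.055],[0,0,0,0,0,-0.125,0.055],[0,0,0,0,0,-0.125,0.055],[0,0,0,0,0,-0.125,0.055]]'
python3 -m jog '[[0,0,0,0,0,-0.12,0.055],[0,0,0,0,0,-0.12,0.055],[0,0,0,0,0,-0.06,0.055],[0,0,0,0,0,0,0.055],[0,0,0,0,0,0,0.055]]'
python3 - <<'E'
from h import *
import pickle
o=env.get_obs(); c=env.get_calibration("wrist"); im=env.read_camera("wrist")
cv2.imwrite("pics/w3.png",im); pickle.dump((c,o),open("w3.pkl","wb"))
print(o["qpos"].round(1),o["tool_pos"],o["tool_rot"],o["grip_width"])
E
```

```text
time_s: 4.75
tool_pos: [0.5502, -0.046, 0.2184]
tool_rot: [179.7, 0.0, 76.9]
force: [0.2, -0.1, -0.3]
grip_width: 0.0617
grasp_force: 15.0
time_s: 5.75
tool_pos: [0.5497, -0.0397, 0.2157]
tool_rot: [180.0, 0.0, 163.6]
force: [0.1, -0.7, -0.1]
grip_width: 0.0617
grasp_force: 15.0
time_s: 6.17
tool_pos: [0.5498, -0.0397, 0.2157]
tool_rot: [180.0, 0.0, -179.7]
force: [0.6, 0.2, -0.1]
grip_width: 0.0616
grasp_force: 15.0
[-22.6   6.6  26.   98.8  -3.   75.3  94.3] [ 0.54978299 -0.03971213  0.215692  ] [ 1.79988236e+02  1.24838945e-02 -1.79702106e+02] 0.06158964700155487
```

View pics/w3.png

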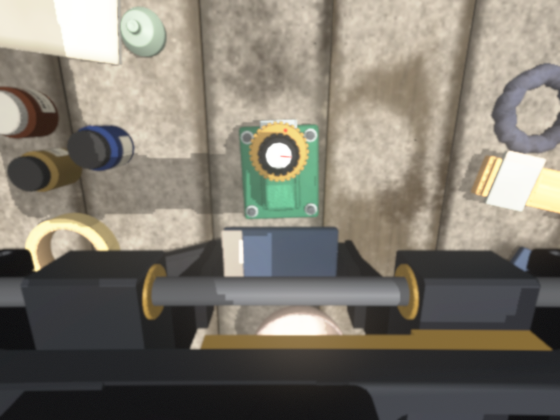

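Wrist view: gauge base corners ≈(240,127),(317,124),(320,216),(243,219), brass ring centre (279,153), knob top (279,155), platen end at (280,123), tile still held at (280,250). Measure.

```bash
python3 - <<'E'
from h import *
import pickle
c,o=pickle.load(open("w3.pkl","rb")); im=cv2.imread("pics/w3.png"); hsv=cv2.cvtColor(im,cv2.COLOR_BGR2HSV); h,s,v=cv2.split(hsv)
roi=np.zeros(im.shape[:2],bool); roi[110:225,225:335]=1
def cont(m):
    m=(roi&m).astype(np.uint8)*255
    m=cv2.morphologyEx(m,cv2.MORPH_OPEN,np.ones((3,3)))
    return max(cv2.findContours(m,cv2.RETR_EXTERNAL,cv2.CHAIN_APPROX_NONE)[0],key=cv2.contourArea)[:,0].astype(float)
W=lambda k,z:(np.array([onz("wrist",p,z,c)[:2] for p in k])*1000).astype(np.float32)
g=cont((h>65)&(h<95)&(s>70)); r=cv2.minAreaRect(cv2.convexHull(W(g,.012))); print("base",r,cv2.boxPoints(r).round(1).tolist())
b=cont((h>12)&(h<30)&(s>110)); print("ring",cv2.minEnclosingCircle(cv2.convexHull(W(b,.0685))),cv2.minEnclosingCircle(cv2.convexHull(W(b,.075))))
k=cont((v<70)); 
for z in(.1,.106,.112): print("knob",z,cv2.minEnclosingCircle(cv2.convexHull(W(k,z))))
# scene view knob bbox
im=cv2.imread("pics/scene0.png"); g=cv2.cvtColor(im,cv2.COLOR_BGR2GRAY)[215:260,270:315]
m=(g<60).astype(np.uint8); n,l,st,ct=cv2.connectedComponentsWithStats(m); i=1+st[1:,4].argmax(); print(st[i]+[270,215,0,0,0],ct[i]+[270,215])
for z in (.09,.1,.11,.12): print(z,proj("scene",(.5,-.04,z)))
E
```

```text
base ((544.7927856445312, -38.72898864746094), (90.28396606445312, 88.35020446777344), 2.3428971767425537) [[497.8999938964844, 3.5999999046325684], [501.5, -84.69999694824219], [591.7000122070312, -81.0], [588.0999755859375, 7.300000190734863]]
ring ((505.1411437988281, -40.85801315307617), 28.632545471191406) ((504.4936828613281, -40.825782775878906), 28.0311279296875)Traceback (most recent call last):
  File "<stdin>", line 12, in <module>
  File "<stdin>", line 8, in cont
ValueError: max() iterable argument is empty
```

```bash
python3 - <<'E'
from h import *
import pickle
c,o=pickle.load(open("w3.pkl","rb")); g=cv2.cvtColor(cv2.imread("pics/w3.png"),cv2.COLOR_BGR2GRAY)
print(g[155,250:310].tolist())
g=cv2.cvtColor(cv2.imread("pics/scene0.png"),cv2.COLOR_BGR2GRAY)
print(g[218:252,292].tolist())
for z in (.075,.085,.09,.1,.105,.11,.12): print(z,proj("scene",(.503,-.041,z)).round(1),proj("wrist",(.503,-.041,z),c).round(1),[proj("wrist",(.503,-.041+d,z),c)[0].round(1) for d in(-.019,.019)])
E
```

```text
[126, 134, 142, 149, 152, 151, 143, 123, 97, 79, 74, 73, 75, 78, 95, 159, 236, 253, 254, 255, 255, 255, 255, 255, 255, 255, 255, 255, 254, 253, 243, 235, 234, 235, 238, 241, 245, 247, 249, 248, 238, 189, 124, 96, 92, 88, 82, 81, 95, 134, 181, 208, 217, 218, 216, 207, 192, 173, 163, 159]
[148, 141, 140, 134, 133, 129, 159, 255, 255, 255, 255, 255, 114, 35, 37, 31, 30, 29, 31, 27, 50, 135, 103, 119, 143, 147, 183, 168, 107, 102, 128, 111, 99, 104]
0.075 [290.8 238.2] [278.  150.5] [np.float64(258.3), np.float64(297.7)]
0.085 [290.9 234.4] [278.  151.5] [np.float64(257.6), np.float64(298.3)]
0.09 [291.  232.5] [277.9 152. ] [np.float64(257.2), np.float64(298.7)]
0.1 [291.1 228.6] [277.9 153.2] [np.float64(256.4), np.float64(299.3)]
0.105 [291.2 226.7] [277.8 153.8] [np.float64(256.0), np.float64(299.7)]
0.11 [291.2 224.7] [277.8 154.4] [np.float64(255.5), np.float64(300.0)]
0.12 [291.4 220.7] [277.7 155.7] [np.float64(254.6), np.float64(300.8)]
```

```bash
python3 -m jog '[[-0.003,0.036,0,0,0,0,0.055],[-0.003,0.036,0,0,0,0,0.055],[-0.004,0.036,0.01,0,0,0,0.055],[0,0.022,0.03,0,0,0,0.055],[0,0,0.04,0,0,0,0.055],[0,0,0.04,0,0,0,0.055],[0,0,0.04,0,0,0,0.055],[0,0,0.03,0,0,0,0.055],[0,0,0.015,0,0,0,0.055],[0,0,0.004,0,0,0,0.055],[0,0,0,0,0,0,0.055],[0,0,0,0,0,0,0.055]]'
python3 - <<'E'
from h import *
o=env.get_obs();print(o["tool_pos"],o["tool_rot"],o["qpos"].round(1))
E
```

```text
time_s: 7.22
tool_pos: [0.56, 0.0906, 0.0077]
tool_rot: [180.0, 0.1, -179.6]
force: [-0.6, 0.2, 0.0]
grip_width: 0.0618
grasp_force: 15.0
[0.55996837 0.090572   0.00768919] [ 1.79979298e+02  1.03078711e-01 -1.79621241e+02] [-28.3  20.6  19.1 108.3  -8.3  52.4  85.2]
```

```bash
python3 -m jog '[[0,0,0.003,0,0,0,0.055],[0,0,0.003,0,0,0,0.055],[0,0,0,0,0,0,0.055],[0,0,0,0,0,0,0.055]]'
python3 -m jog '[[0,0,0,0,0,0,0.066],[0,0,0,0,0,0,0.074],[0,0,0,0,0,0,0.08],[0,0,-0.02,0,0,0,0.08],[0,0,-0.03,0,0,0,0.08],[0,0,-0.03,0,0,0.12,0.075],[0,0,-0.02,0,0,0.12,0.07],[0,0,0,0,0,0.12,0.066]]'
python3 -m jog '[[0,0,0,0,0,0.12,0.066],[0,0,0,0,0,0.12,0.066],[0,0,0,0,0,0.12,0.066],[0,0,0,0,0,0.12,0.066],[0,0,0,0,0,0.12,0.066],[0,0,0,0,0,0.12,0.066],[0,0,0,0,0,0.12,0.066],[0,0,0,0,0,0.12,0.066],[0,0,0,0,0,0.12,0.066],[0,0,0,0,0,0.0,0.066],[0,0,0,0,0,0.0,0.066]]'
python3 - <<'E'
from h import *
import pickle
o=env.get_obs(); c=env.get_calibration("wrist"); im=env.read_camera("wrist")
cv2.imwrite("pics/w4.png",im); pickle.dump((c,o),open("w4.pkl","wb"))
print(o["qpos"].round(1),o["tool_pos"],o["tool_rot"],o["grip_width"],proj("wrist",(.56,.0906,.0065),c))
hsv=cv2.cvtColor(im,cv2.COLOR_BGR2HSV)
h,s,v=cv2.split(hsv)
def rect(m,name,z=.0065):
    m=m.copy(); m[245:]=0
    m=cv2.morphologyEx(m.astype(np.uint8)*255,cv2.MORPH_OPEN,np.ones((5,5)))
    for k in cv2.findContours(m,cv2.RETR_EXTERNAL,cv2.CHAIN_APPROX_NONE)[0]:
      if cv2.contourArea(k)<150: continue
      r=cv2.minAreaRect((np.array([onz("wrist",p,z,c)[:2] for p in k[:,0].astype(float)])*1000).astype(np.float32)); print(name,cv2.boundingRect(k),np.round(r[0],1),np.round(r[1],1),r[2],cv2.boxPoints(r).round(1).tolist())
rect((h>95)&(h<130)&(s>40),"glaze"); rect((v>225)&(s<30),"bare")
E
```

```text
time_s: 7.55
tool_pos: [0.5593, 0.0905, 0.0011]
tool_rot: [180.0, 0.1, -179.6]
force: [0.3, 0.3, -1.1]
grip_width: 0.0619
grasp_force: 15.0
time_s: 8.22
tool_pos: [0.5624, 0.0909, 0.1058]
tool_rot: [179.7, 0.4, 159.4]
force: [-0.1, -0.7, 0.4]
grip_width: 0.0703
grasp_force: 0.0
time_s: 9.13
tool_pos: [0.5589, 0.0905, 0.1006]
tool_rot: [180.0, -0.0, 98.1]
force: [-0.1, 0.5, 0.9]
grip_width: 0.066
grasp_force: 0.0
[-39.   14.7  31.1 104.7  -8.5  62.9   3.3] [0.55889842 0.09051921 0.10064496] [ 1.79993893e+02 -2.35492363e-04  9.81087104e+01] 0.06602429640266198 [281.02578412 211.93225121]
glaze (258, 174, 56, 61) [561.8  97.5] [43.3 50. ] 0.4500138461589813 [[539.9000244140625, 122.30000305175781], [540.2999877929688, 72.4000015258789], [583.5999755859375, 72.69999694824219], [583.2000122070312, 122.69999694824219]]
glaze (445, 0, 69, 32) [678.5 256.7] [48.2 19.5] 7.357875823974609 [[653.4000244140625, 263.29998779296875], [655.9000244140625, 244.0], [703.7000122070312, 250.10000610351562], [701.2000122070312, 269.3999938964844]]
bare (254, 231, 51, 14) [561.6  67. ] [44.3 12.3] 8.09477
[... 2144 characters left out ...]
999389648438], [461.70001220703125, 229.0], [444.6000061035156, 231.0]]
bare (66, 6, 22, 33) [392.7 213.3] [21.7 13.6] 80.15007019042969 [[384.1000061035156, 203.6999969482422], [397.5, 201.39999389648438], [401.20001220703125, 222.8000030517578], [387.79998779296875, 225.10000610351562]]
bare (496, 0, 47, 52) [710.9 257.1] [33.8 23.4] 67.47842407226562 [[693.5999755859375, 245.89999389648438], [715.2000122070312, 237.0], [728.0999755859375, 268.20001220703125], [706.5, 277.20001220703125]]
bare (230, 0, 110, 72) [541.8 233.9] [48.6 69.2] 78.11834716796875 [[502.8999938964844, 217.1999969482422], [570.7000122070312, 203.0], [580.7000122070312, 250.5], [512.9000244140625, 264.79998779296875]]
```

View pics/w4.png

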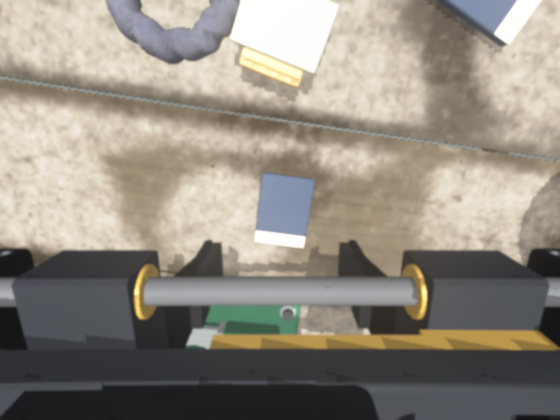

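Tile lies at centre (285,210) px, bare end at bottom; nothing disturbed. Move over its glazed end, tilt 13°.

```bash
python3 -m jog '[[0,0,0,0,0,0.067,0.066],[0,0,0,0,0,0.067,0.06],[0.015,0.001,0.02,0,0,0,0.06],[0.0142,0.001,0.04,0,0,0,0.06],[0,0,0,0,-0.114,0,0.06],[0,0,0,0,-0.113,0,0.06],[0,0,0,0,0,0,0.06],[0,0,0,0,0,0,0.06]]'
python3 - <<'E'
from h import *
o=env.get_obs();print(o["tool_pos"],o["tool_rot"],o["qpos"].round(1))
E
```

```text
time_s: 9.85
tool_pos: [0.5603, 0.1225, 0.0405]
tool_rot: [-179.9, 13.0, 90.7]
force: [0.4, -0.9, 0.7]
grip_width: 0.0603
grasp_force: 0.0
[0.56034089 0.12246419 0.04050755] [-179.90737403   12.95378278   90.68652887] [-49.5  23.8  32.5 103.6  -0.3  60.2 -18. ]
```

```bash
python3 -m jog '[[0.0025,0,0.016,0,0,0,0.06],[0.0022,0,0.014,0,0,0,0.06],[0.001,0,0.0065,0,0,0,0.06],[0,0,0,0,0,0,0.06],[0,0,0,0,0,0,0.06]]'
python3 -m jog '[[0,0,0,0,0,0,0.05],[0,0,0,0,0,0,0.04],[0,0,0,0,0,0,0.04],[0,0,0,0,0,0,0.04]]' 20
python3 - <<'E'
from h import *
o=env.get_obs();print(o["tool_pos"],o["tool_rot"],o["qpos"].round(1))
E
```

```text
time_s: 10.27
tool_pos: [0.561, 0.1155, 0.0049]
tool_rot: [-180.0, 13.0, 90.2]
force: [0.6, 0.4, 0.1]
grip_width: 0.06
grasp_force: 0.0
time_s: 10.6
tool_pos: [0.5613, 0.1169, 0.0051]
tool_rot: [179.9, 13.0, 90.2]
force: [-0.4, 0.1, 1.5]
grip_width: 0.0435
grasp_force: 20.1
[0.56132035 0.11694386 0.005115  ] [179.93442246  12.96643121  90.2328283 ] [-48.3  26.5  31.8 104.9  -1.6  56.3 -17.7]
```

```bash
python3 -m jog '[[0,0,0,0,0,0,0.055],[0,0,0,0,0,0,0.055],[0.0037,0,0.0013,0,0,0,0.055],[0,0,0,0,0,0,0.055],[0,0,0,0,0,0,0.05],[0,0,0,0,0,0,0.04],[0,0,0,0,0,0,0.04],[0,0,0,0,0,0,0.04]]' 20
python3 -m jog '[[-0.0035,0,-0.015,0,0,0,0.04],[-0.007,0,-0.03,0,0,0,0.04],[-0.007,0,-0.03,0,0,0,0.04],[-0.007,0,-0.03,0,0,0,0.04],[0,0,0,0,0,0,0.04]]'
python3 - <<'E'
from h import *
o=env.get_obs();print(o["tool_pos"],o["tool_rot"],o["qpos"].round(1))
E
```

```text
time_s: 11.27
tool_pos: [0.561, 0.1203, 0.0025]
tool_rot: [180.0, 13.0, 90.2]
force: [0.2, 0.1, 3.0]
grip_width: 0.0439
grasp_force: 20.3
time_s: 11.68
tool_pos: [0.5643, 0.1207, 0.1157]
tool_rot: [179.5, 12.8, 90.1]
force: [0.6, -0.1, -0.2]
grip_width: 0.044
grasp_force: 20.0
[0.56428582 0.12072484 0.11573429] [179.51018905  12.75584521  90.11462031] [-50.8  18.6  34.  100.2   2.2  67.7 -18.6]
```

```bash
python3 -m jog '[[0,0,0,-0.0278,0,-0.1205,0.04],[0,0,0,-0.0278,0,-0.1205,0.04],[0,0,0,-0.0278,0,-0.1205,0.04],[0,0,0,-0.0278,0,-0.1205,0.04],[0,0,0,-0.0278,0,-0.1205,0.04],[0,0,0,-0.0278,0,-0.1205,0.04],[0,0,0,-0.0278,0,-0.1205,0.04],[0,0,0,-0.0278,0,-0.1205,0.04],[0,0,0,-0.0278,0,-0.1205,0.04],[0,0,0,-0.0278,0,-0.1205,0.04],[0,0,0,-0.0278,0,-0.1205,0.04],[0,0,0,-0.0278,0,-0.1205,0.04]]'
python3 -m jog '[[0,0,0,-0.0278,0,-0.1205,0.04],[0.025,-0.025,-0.006,0,0,0,0.04],[0.025,-0.025,-0.006,0,0,0,0.04],[0.025,-0.025,-0.006,0,0,0,0.04],[0.025,-0.02,-0.006,0,0,0,0.04],[0.012,0,-0.003,0,0,0,0.04],[0,0,0,0,0,0,0.04],[0,0,0,0,0,0,0.04]]'
python3 - <<'E'
from h import *
o=env.get_obs();print(o["tool_pos"],o["tool_rot"],o["qpos"].round(1))
E
```

```text
time_s: 12.68
tool_pos: [0.5598, 0.1199, 0.1092]
tool_rot: [-180.0, 12.9, 175.6]
force: [-0.3, 0.2, 0.6]
grip_width: 0.0437
grasp_force: 20.0
time_s: 13.35
tool_pos: [0.4494, 0.0205, 0.1112]
tool_rot: [179.9, 13.0, -177.7]
force: [0.2, -0.0, -0.7]
grip_width: 0.0438
grasp_force: 20.0
[0.44935093 0.02049243 0.11118792] [ 179.94094646   13.02766126 -177.66672672] [-36.5 -13.8  26.9 129.5  10.1  50.3  77.1]
```

```bash
python3 -m jog '[[0.006,0,0.026,0,0,0,0.04],[0.006,0,0.026,0,0,0,0.04],[0.0055,0,0.0235,0,0,0,0.04],[0,0,0.002,0,0,0,0.04],[0,0,0,0,0,0,0.04],[0,0,0,0,0,0,0.04]]'
python3 - <<'E'
from h import *
o=env.get_obs();print(o["tool_pos"],o["tool_rot"],o["qpos"].round(1))
d=o["tool_pos"][:2]-[.5035,-.0407];a=np.radians(2.4);print(d[0]*np.cos(a)+d[1]*np.sin(a),-d[0]*np.sin(a)+d[1]*np.cos(a))
for n in("scene","side"): im=env.read_camera(n); cv2.imwrite(f"pics/{n}5.png",im)
im=cv2.imread("pics/scene5.png")[195:275,225:345]; im2=cv2.imread("pics/side5.png")[160:240,230:350]
cv2.imwrite("pics/c5.png",np.vstack([cv2.resize(i,(450,300),interpolation=cv2.INTER_CUBIC) for i in(im,im2)]))
E
```

```text
time_s: 13.85
tool_pos: [0.4513, 0.0205, 0.0327]
tool_rot: [-179.9, 13.1, -177.6]
force: [0.0, -0.2, -0.9]
grip_width: 0.044
grasp_force: 20.0
[0.45128191 0.02050777 0.03273839] [-179.94569444   13.05627843 -177.60385271] [-37.5  -5.6  30.  133.8   6.4  38.1  80.5]
-0.04960917415372142 0.06334075061102905
```

View pics/c5.png

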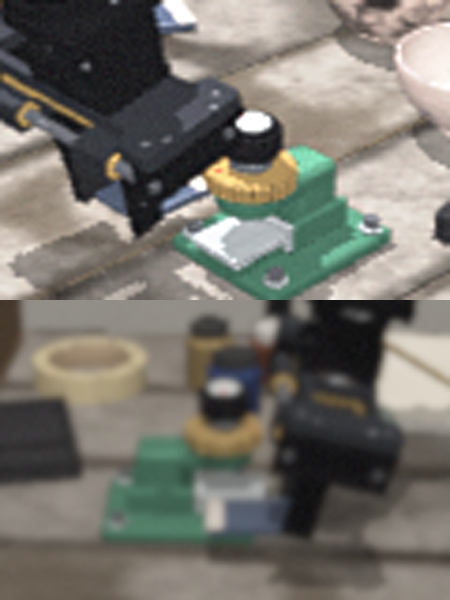

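The tile is flat in the grip beside the throat, clear of ring and knob. Sliding it in sideways, slightly back from the stop.

```bash
python3 -m jog '[[0.0035,0,0.0015,0,0,0,0.04],[0,-0.012,0,0,0,0,0.04],[0,-0.012,0,0,0,0,0.04],[0,0,0,0,0,0,0.04]]'
python3 -m jog '[[0,-0.01,0,0,0,0,0.04],[0,-0.01,0,0,0,0,0.04],[0,0,0,0,0,0,0.04]]'
python3 -m jog '[[0,-0.01,0,0,0,0,0.04],[0,-0.009,0,0,0,0,0.04],[0,0,0,0,0,0,0.04],[0,0,0,0,0,0,0.04]]'
cat > g.py <<'E'
from h import *
o=env.get_obs();print(o["tool_pos"].round(4),o["tool_rot"].round(1),o["force"].round(1),o["wrist_torque"].round(3),"q",o["qpos"].round(1),o["time_s"])
d=o["tool_pos"][:2]-[.5035,-.0407];a=np.radians(2.4);print("gauge",round(d[0]*np.cos(a)+d[1]*np.sin(a),4),round(-d[0]*np.sin(a)+d[1]*np.cos(a),4))
E
python3 g.py
```

```text
time_s: 14.28
tool_pos: [0.4483, -0.0054, 0.0304]
tool_rot: [180.0, 13.1, -177.8]
force: [0.2, -0.5, 0.2]
grip_width: 0.0438
grasp_force: 20.0
time_s: 14.53
tool_pos: [0.4491, -0.0248, 0.0303]
tool_rot: [180.0, 13.1, -177.8]
force: [-0.4, 0.3, -0.7]
grip_width: 0.044
grasp_force: 20.0
time_s: 14.87
tool_pos: [0.4496, -0.0423, 0.0299]
tool_rot: [180.0, 13.0, -177.7]
force: [-0.2, 0.2, -0.7]
grip_width: 0.044
grasp_force: 20.0
[ 0.4496 -0.0423  0.0299] [ 180.    13.  -177.7] [-0.2  0.2 -0.7] [ 0.059  0.353 -0.024] q [-34.   -5.7  36.3 134.    3.7  37.6  92.2] 14.8667
gauge -0.0539 0.0007
```

```bash
python3 -m jog '[[0.0003,0,0.0013,0,0,0,0.04],[-0.002,0,0.00045,0,0,0,0.04],[-0.002,0,0.00045,0,0,0,0.04],[0,0,0,0,0,0,0.04]]'
python3 -m jog '[[-0.001,0,0.0002,0,0,0,0.04],[-0.001,0,0.0002,0,0,0,0.04],[0,0,0,0,0,0,0.04]]'
python3 -m jog '[[-0.001,0,0.0002,0,0,0,0.04],[-0.001,0,0.0002,0,0,0,0.04],[0,0,0,0,0,0,0.04],[0,0,0,0,0,0,0.04]]'
python3 g.py
```

```text
time_s: 15.2
tool_pos: [0.4542, -0.0423, 0.0285]
tool_rot: [-180.0, 13.0, -177.6]
force: [0.2, -0.2, -0.1]
grip_width: 0.0437
grasp_force: 20.0
time_s: 15.45
tool_pos: [0.4559, -0.0426, 0.0285]
tool_rot: [-180.0, 13.0, -177.6]
force: [0.1, 0.5, -0.3]
grip_width: 0.0439
grasp_force: 20.0
time_s: 15.78
tool_pos: [0.4577, -0.0426, 0.0285]
tool_rot: [-180.0, 13.0, -177.7]
force: [0.4, -0.3, -0.3]
grip_width: 0.0437
grasp_force: 20.0
[ 0.4577 -0.0426  0.0285] [-180.    13.  -177.7] [ 0.4 -0.3 -0.3] [-0.002  0.227  0.011] q [-34.3  -4.2  36.9 133.1   2.3  37.3  93.5] 15.7833
gauge -0.0458 -0.0
```

```bash
python3 -m jog '[[-0.001,0,0.0002,0,0,0,0.04],[0,0,0,0,0,0,0.04],[0,0,0,0,0,0,0.04]]'
python3 -m jog '[[-0.001,0,0.0002,0,0,0,0.04],[0,0,0,0,0,0,0.04],[0,0,0,0,0,0,0.04]]'
python3 -m jog '[[-0.001,0,0.0002,0,0,0,0.04],[0,0,0,0,0,0,0.04],[0,0,0,0,0,0,0.04]]'; python3 g.py
```

```text
time_s: 16.03
tool_pos: [0.458, -0.0426, 0.0282]
tool_rot: [-180.0, 12.9, -177.7]
force: [-3.1, 0.5, 3.7]
grip_width: 0.0439
grasp_force: 20.0
time_s: 16.28
tool_pos: [0.458, -0.0426, 0.0279]
tool_rot: [180.0, 12.8, -177.7]
force: [-7.4, -1.1, 7.5]
grip_width: 0.044
grasp_force: 20.0
time_s: 16.53
tool_pos: [0.458, -0.0426, 0.0276]
tool_rot: [180.0, 12.7, -177.7]
force: [-10.6, -1.1, 10.7]
grip_width: 0.0437
grasp_force: 20.0
[ 0.458  -0.0426  0.0276] [ 180.    12.7 -177.7] [-10.6  -1.1  10.7] [-0.127  1.992 -0.073] q [-34.3  -3.7  37.  132.8   1.8  37.5  93.9] 16.5333
gauge -0.0455 0.0
```

```bash
python3 -m jog '[[0.0025,0,-0.0005,0,0,0,0.04],[0,0,0,0,0,0,0.04],[0,0,0,0,0,0,0.05],[0,0,0,0,0,0,0.055],[0,0,0,0,0,0,0.06],[0,0,0,0,0,0,0.06]]'
python3 -m jog '[[0,0,-0.02,0,0,0,0.06],[0,0,-0.03,0,0,0,0.065],[-0.005,0,-0.03,0,0,0,0.065],[-0.01,0,-0.035,0,0,0,0.065],[-0.01,0,-0.035,0,0.1,0,0.065],[-0.02,0,-0.01,0,0.125,0,0.065],[-0.035,0,0,0,0,0,0.065],[-0.035,0,0,0,0,0,0.065],[-0.01,0,0,0,0,0,0.065],[0,0,0,0,0,0,0.065],[0,0,0,0,0,0,0.065]]'
python3 - <<'E'
import g
from h import *
import pickle
o=env.get_obs(); c=env.get_calibration("wrist"); im=env.read_camera("wrist"); cv2.imwrite("pics/w6.png",im); pickle.dump((c,o),open("w6.pkl","wb"))
s=env.read_camera("scene")
cv2.imwrite("pics/c6.png",np.vstack([cv2.resize(im[60:280,140:420],(560,440)),cv2.resize(s[210:275,240:350],(270,160))[:, :].repeat(1,1) if 0 else cv2.copyMakeBorder(cv2.resize(s[210:275,240:350],(270,160)),0,0,0,290,cv2.BORDER_CONSTANT)]))
E
```

```text
time_s: 17.03
tool_pos: [0.4588, -0.0425, 0.0288]
tool_rot: [-180.0, 13.1, -177.6]
force: [-0.2, 0.1, 0.0]
grip_width: 0.0579
grasp_force: 0.0
time_s: 17.95
tool_pos: [0.5463, -0.0392, 0.192]
tool_rot: [-179.9, 0.3, -177.7]
force: [-0.2, 0.1, -0.3]
grip_width: 0.0652
grasp_force: 0.0
[ 0.5463 -0.0392  0.192 ] [-179.9    0.3 -177.7] [-0.2  0.1 -0.3] [0.075 0.094 0.015] q [-30.7   7.1  34.8 101.6  -4.2  72.3  97.5] 17.95
gauge 0.0428 -0.0003
```

View pics/c6.png

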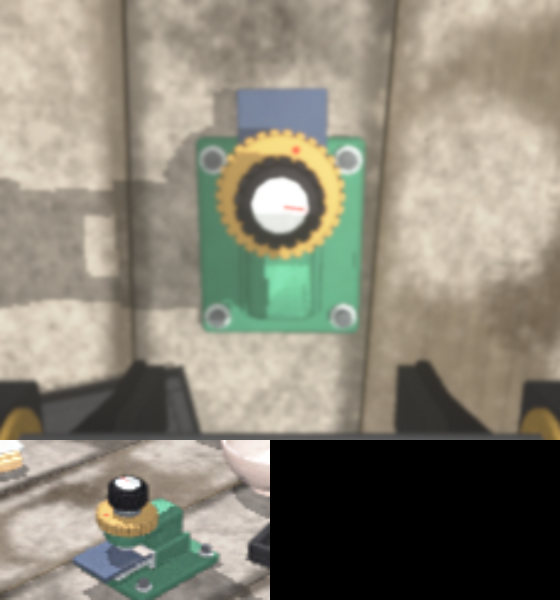

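Tile sits flat in the throat, aligned with the gauge (tail at crop (282,90)); knob at full-image ≈(280.5,163). Locating the axis.

```bash
python3 - <<'E'
from h import *
import pickle
c,o=pickle.load(open("w6.pkl","rb")); im=cv2.imread("pics/w6.png"); h,s,v=cv2.split(cv2.cvtColor(im,cv2.COLOR_BGR2HSV))
roi=np.zeros(im.shape[:2],bool); roi[100:215,230:330]=1
W=lambda k,z:(np.array([onz("wrist",p,z,c)[:2] for p in k])*1000).astype(np.float32)
def cont(m):
    m=cv2.morphologyEx((roi&m).astype(np.uint8)*255,cv2.MORPH_OPEN,np.ones((3,3)))
    return max(cv2.findContours(m,cv2.RETR_EXTERNAL,cv2.CHAIN_APPROX_NONE)[0],key=cv2.contourArea)[:,0].astype(float)
print("ring",cv2.minEnclosingCircle(W(cont((h>12)&(h<30)&(s>80)),.075)))
k=cont((v<110))
for z in(.1,.104,.108): print("knob",z,cv2.minEnclosingCircle(W(k,z)))
E
```

```text
ring ((504.13189697265625, -40.622249603271484), 28.744171142578125)
knob 0.1 ((504.0972595214844, -41.104312896728516), 18.386430740356445)
knob 0.104 ((503.5617980957031, -41.10726547241211), 18.09685707092285)
knob 0.108 ((503.0263366699219, -41.11017608642578), 17.807260513305664)
```

```bash
python3 -m jog '[[0.02,0,0.01,0,0,0,0.06],[0.0227,0,0.02,0,0,0,0.06],[0,0,0.03,0,0,0,0.06],[0,0,0.03,0,0,0,0.06],[0,0,0.013,0,0,0,0.06],[0,0,0,0,0,0,0.06],[0,0,0,0,0,0,0.06]]'; python3 g.py
```

```text
time_s: 18.63
tool_pos: [0.5035, -0.0408, 0.0897]
tool_rot: [180.0, 0.3, -177.7]
force: [0.3, 0.9, 0.9]
grip_width: 0.0598
grasp_force: 0.0
[ 0.5035 -0.0408  0.0897] [ 180.     0.3 -177.7] [0.3 0.9 0.9] [ 0.038 -0.061  0.03 ] q [-30.7   7.4  34.6 113.9  -4.9  59.8  98.5] 18.6333
gauge -0.0 -0.0001
```

```bash
python3 -m jog '[[0,0,0.005,0,0,0,0.06],[0,0,0,0,0,0,0.045],[0,0,0,0,0,0,0.03],[0,0,0,0,0,0,0.03],[0,0,0,0,0,0,0.03],[0,0,0,0,0,0,0.03]]' 10; python3 g.py
python3 -m jog '[[0,0,0.0003,0,0,0.1,0.03],[0,0,0.0003,0,0,0.1,0.03],[0,0,0.0003,0,0,0.1,0.03],[0,0,0.0003,0,0,0.1,0.03]]'; python3 g.py
```

```text
time_s: 19.13
tool_pos: [0.505, -0.0413, 0.085]
tool_rot: [-180.0, 0.4, -177.7]
force: [-0.5, -0.7, 1.7]
grip_width: 0.0378
grasp_force: 10.0
[ 0.505  -0.0413  0.085 ] [-180.     0.4 -177.7] [-0.5 -0.7  1.7] [0.044 0.081 0.026] q [-30.6   7.9  34.6 114.   -5.2  59.1  98.8] 19.1333
gauge 0.0014 -0.0007
time_s: 19.47
tool_pos: [0.505, -0.0415, 0.0839]
tool_rot: [179.9, 0.4, 159.1]
force: [-0.2, -2.0, 3.7]
grip_width: 0.0378
grasp_force: 10.0
[ 0.505  -0.0415  0.0839] [179.9   0.4 159.1] [-0.2 -2.   3.7] [-0.347  0.238  0.046] q [-32.4   8.2  36.7 114.1  -5.7  59.   76. ] 19.4667
gauge 0.0015 -0.0009
```

```bash
python3 -m jog '[[0,0,0.0003,0,0,0.1,0.03],[0,0,0.0003,0,0,0.1,0.03],[0,0,0.0003,0,0,0.1,0.03],[0,0,0.0002,0,0,0.1,0.03],[0,0,0.0002,0,0,0.1,0.03],[0,0,0.0002,0,0,0.1,0.03],[0,0,0.0002,0,0,0.1,0.03],[0,0,0.0002,0,0,0.1,0.03]]'; python3 g.py
python3 -m jog '[[0,0,0.0003,0,0,0.1,0.03],[0,0,0.0002,0,0,0.1,0.03],[0,0,0.0002,0,0,0.1,0.03]]'; python3 g.py
```

```text
time_s: 20.13
tool_pos: [0.5047, -0.0418, 0.0819]
tool_rot: [179.7, 0.2, 113.3]
force: [-2.1, -2.2, 3.2]
grip_width: 0.0378
grasp_force: 10.0
[ 0.5047 -0.0418  0.0819] [179.7   0.2 113.3] [-2.1 -2.2  3.2] [-0.531  0.362  0.05 ] q [-36.4   8.7  41.2 114.4  -6.7  58.8  31.1] 20.1333
gauge 0.0012 -0.0011
time_s: 20.38
tool_pos: [0.5046, -0.0418, 0.0811]
tool_rot: [179.6, 0.1, 96.1]
force: [-0.8, -1.9, 3.1]
grip_width: 0.0377
grasp_force: 10.0
[ 0.5046 -0.0418  0.0811] [1.796e+02 1.000e-01 9.610e+01] [-0.8 -1.9  3.1] [-0.555  0.35   0.068] q [-38.1   9.   43.  114.4  -7.1  58.8  14.3] 20.3833
gauge 0.001 -0.0011
```

```bash
for i in 1 2 3 4; do echo; done >/dev/null
python3 -m jog '[[0,0,0.0002,0,0,0.07,0.03],[0,0,0.0002,0,0,0.03,0.03]]'>/dev/null; python3 g.py | head -1
python3 -m jog '[[0,0,0.0002,0,0,0.07,0.03],[0,0,0.0002,0,0,0.03,0.03]]'>/dev/null; python3 g.py| head -1
python3 -m jog '[[0,0,0.0002,0,0,0.07,0.03],[0,0,0.0001,0,0,0.03,0.03]]'>/dev/null; python3 g.py| head -1
```

```text
[ 0.5046 -0.0418  0.0809] [1.796e+02 1.000e-01 9.050e+01] [-1.9 -2.1  6. ] [-0.669  0.648  0.078] q [-38.6   9.1  43.6 114.5  -7.3  58.8   8.9] 20.55
[ 0.5046 -0.0418  0.0808] [179.6   0.   84.7] [-3.  -2.   8.8] [-0.551  0.848  0.146] q [-39.2   9.2  44.3 114.5  -7.4  58.8   3.3] 20.7167
[ 0.5046 -0.0418  0.0807] [179.6  -0.   79. ] [-3.2 -1.2 10.8] [-0.555  1.004  0.201] q [-39.7   9.3  44.9 114.5  -7.6  58.8  -2.2] 20.8833
```

```bash

python3 -m jog '[[0,0,-0.0004,0,0,-0.03,0.03],[0,0,-0.0004,0,0,-0.03,0.03],[0,0,0,0,0,0,0.03]]'>/dev/null; python3 g.py | head -1
python3 -m jog '[[0,0,-0.0003,0,0,-0.03,0.03],[0,0,0,0,0,-0.02,0.03],[0,0,0,0,0,0,0.03]]'>/dev/null; python3 g.py| head -1
```

```text
[ 0.5046 -0.0417  0.0808] [179.6  -0.   82.6] [-1.4 -3.1  4.4] [-0.612  0.466  0.022] q [-39.4   9.2  44.5 114.5  -7.5  58.8   1.2] 21.1333
[ 0.5045 -0.0416  0.0808] [179.6   0.   85.5] [-1.4 -3.1  2.6] [-0.85   0.377 -0.011] q [-39.1   9.1  44.2 114.5  -7.4  58.8   4. ] 21.3833
```

```bash

python3 -m jog '[[0,0,0,0,0,0.03,0.03],[0,0,0,0,0,0.02,0.03],[0,0,0,0,0,0,0.03]]'>/dev/null; python3 g.py | head -1
python3 -m jog '[[0,0,0,0,0,0.02,0.03],[0,0,0,0,0,0,0.03]]'>/dev/null; python3 g.py| head -1
```

```text
[ 0.5046 -0.0415  0.0808] [179.6   0.   82.6] [-1.  -4.6  3.4] [-1.103  0.365  0.085] q [-39.4   9.2  44.5 114.5  -7.5  58.8   1.1] 21.6333
[ 0.5046 -0.0415  0.0808] [179.6  -0.   81.4] [-0.7 -5.1  4.6] [-1.273  0.433  0.136] q [-39.5   9.2  44.6 114.5  -7.5  58.8   0. ] 21.8
```

```bash

python3 -m jog '[[0,0,0,0,0,0,0.045],[0,0,0,0,0,0,0.06],[0,0,0,0,0,0,0.078],[0,0,0,0,0,0,0.078],[0,0,0,0,0,0,0.078]]'; python3 g.py
python3 -m jog '[[0,0,0.008,0,0,0,0.078],[0,0,0.0065,0,0,0,0.078],[0,0,0,0,0,0,0.078],[0,0,0,0,0,0,0.078]]'; python3 g.py
```

```text
time_s: 22.22
tool_pos: [0.5045, -0.0401, 0.0805]
tool_rot: [179.6, -0.1, 81.5]
force: [0.1, -0.3, 0.5]
grip_width: 0.0634
grasp_force: 0.0
[ 0.5045 -0.0401  0.0805] [ 1.796e+02 -1.000e-01  8.150e+01] [ 0.1 -0.3  0.5] [-0.144  0.052 -0.022] q [-3.960e+01  9.200e+00  4.450e+01  1.145e+02 -7.600e+00  5.880e+01
  1.000e-01] 22.2167
gauge 0.001 0.0006
time_s: 22.55
tool_pos: [0.5039, -0.0409, 0.0653]
tool_rot: [179.7, -0.0, 81.5]
force: [0.4, -0.0, 0.1]
grip_width: 0.0772
grasp_force: 0.0
[ 0.5039 -0.0409  0.0653] [179.7  -0.   81.5] [ 0.4 -0.   0.1] [-0.121  0.066 -0.034] q [-39.   10.6  44.3 115.3  -8.8  57.1   1.1] 22.55
gauge 0.0004 -0.0002
```

```bash

python3 -m jog '[[0,0,0,0,0,0,0.065],[0,0,0,0,0,0,0.05],[0,0,0,0,0,0,0.05],[0,0,0,0,0,0,0.05],[0,0,0,0,0,0.1,0.05],[0,0,0,0,0,0.1,0.05],[0,0,0,0,0,0.1,0.05],[0,0,0,0,0,0.1,0.05],[0,0,0,0,0,0.1,0.05]]' 35; python3 g.py
python3 -m jog '[[0,0,0,0,0,0.1,0.05],[0,0,0,0,0,0.1,0.05]]'>/dev/null; python3 g.py|head -1
python3 -m jog '[[0,0,0,0,0,0.1,0.05],[0,0,0,0,0,0.1,0.05]]'>/dev/null; python3 g.py|head -1
```

```text
time_s: 23.3
tool_pos: [0.505, -0.041, 0.0664]
tool_rot: [179.7, -0.3, 52.6]
force: [0.5, -1.4, -1.1]
grip_width: 0.0568
grasp_force: 35.0
[ 0.505  -0.041   0.0664] [179.7  -0.3  52.6] [ 0.5 -1.4 -1.1] [-0.218 -0.065  0.03 ] q [-42.4  11.2  48.3 115.3  -9.9  57.2 -26.8] 23.3
gauge 0.0015 -0.0004
[ 0.5051 -0.0411  0.0664] [179.7  -0.3  41.1] [ 0.5 -0.7 -1.2] [-0.246 -0.105  0.029] q [-43.9  11.5  49.9 115.3 -10.5  57.2 -37.8] 23.4667
[ 0.5052 -0.0412  0.0664] [179.8  -0.4  29.6] [ 0.8 -1.2 -0.8] [-0.38  -0.14   0.003] q [-45.4  11.8  51.7 115.4 -11.   57.3 -48.7] 23.6333
```

```bash

python3 -m jog '[[0,0,0,0,0,0.1,0.05],[0,0,0,0,0,0.1,0.05]]'>/dev/null; python3 g.py|head -1
python3 -m jog '[[0,0,0,0,0,0.1,0.05],[0,0,0,0,0,0,0.05]]'>/dev/null; python3 g.py|head -1
python3 -m jog '[[0,0,0,0,0,0.1,0.05],[0,0,0,0,0,0,0.05]]'>/dev/null; python3 g.py|head -1
```

```text
[ 0.5052 -0.0413  0.0664] [179.8  -0.4  18.2] [ 0.4 -0.9 -0.8] [-0.401 -0.14   0.009] q [-46.9  12.2  53.5 115.4 -11.7  57.3 -59.5] 23.8
[ 0.5052 -0.0414  0.0664] [179.8  -0.4  12.6] [ 1.  -2.1 -1.3] [-0.569 -0.116  0.012] q [-47.7  12.5  54.5 115.4 -12.   57.4 -64.8] 23.9667
[ 0.5052 -0.0415  0.0664] [179.9  -0.4   7. ] [ 1.6 -2.6 -0.8] [-0.736 -0.262  0.022] q [-48.5  12.7  55.5 115.4 -12.4  57.4 -70. ] 24.1333
```

```bash

python3 -m jog '[[0,0,0,0,0,0.1,0.05],[0,0,0,0,0,0,0.05]]'>/dev/null; python3 g.py|head -1
python3 -m jog '[[0,0,0,0,0,0.1,0.05],[0,0,0,0,0,0,0.05]]'>/dev/null; python3 g.py|head -1
python3 -m jog '[[0,0,0,0,0,0.1,0.05],[0,0,0,0,0,0,0.05]]'>/dev/null; python3 g.py|head -1
```

```text
[ 0.5052 -0.0415  0.0664] [179.9  -0.4   1.4] [ 2.2 -3.  -0.7] [-0.85  -0.302  0.077] q [-49.3  13.   56.5 115.4 -12.8  57.5 -75.3] 24.3
[ 0.5052 -0.0416  0.0664] [179.9  -0.5  -4.3] [ 2.2 -3.5 -0.6] [-1.038 -0.344  0.257] q [-50.2  13.3  57.5 115.5 -13.2  57.6 -80.6] 24.4667
[ 0.5051 -0.0416  0.0664] [180.   -0.4  -9.9] [ 2.2 -4.3 -0.8] [-1.161 -0.4    0.516] q [-51.   13.6  58.5 115.5 -13.7  57.6 -85.9] 24.6333
```

```bash

python3 -m jog '[[0,0,0,0,0,0.08,0.05],[0,0,0,0,0,0,0.05]]'>/dev/null; python3 g.py|head -1
python3 -m jog '[[0,0,0,0,0,0.08,0.05],[0,0,0,0,0,0,0.05]]'>/dev/null; python3 g.py|head -1
```

```text
[ 0.505  -0.0416  0.0664] [-180.    -0.4  -14.4] [ 1.1 -5.   0.5] [-1.27  -0.204  0.807] q [-51.7  13.9  59.4 115.5 -14.1  57.7 -90. ] 24.8
[ 0.5048 -0.0416  0.0665] [-179.9   -0.4  -19.1] [ 1.3 -4.7  3.3] [-1.246  0.087  0.526] q [-52.4  14.1  60.3 115.5 -14.5  57.8 -94.3] 24.9667
```

```bash

python3 -m jog '[[0,0,0,0,0,0,0.065],[0,0,0,0,0,0,0.08],[0,0,0,0,0,0,0.08],[0,0,-0.03,0,0,0,0.08],[0,0,-0.04,0,0,0,0.08],[-0.02,0,-0.035,0,0,0,0.08],[-0.02,0,-0.02,0,0,0,0.08],[0,0,0,0,0,0,0.08],[0,0,0,0,0,0,0.08]]'; python3 g.py
python3 - <<'E'
from h import *
import pickle
def dot(im,c,name):
    h,s,v=cv2.split(cv2.cvtColor(im,cv2.COLOR_BGR2HSV))
    u0,v0=proj("wrist",(.5045,-.041,.075),c).astype(int); print(name,u0,v0)
    m=(((h<9)|(h>172))&(s>110)&(v>120)).astype(np.uint8); r=np.zeros_like(m); cv2.circle(r,(int(u0),int(v0)),45,1,-1); m&=r
    n,l,st,ct=cv2.connectedComponentsWithStats(m)
    for i in range(1,n):
        p=onz("wrist",ct[i],.075,c); d=p[:2]-[.5045,-.041]; print(st[i,4],ct[i].round(1),"r",np.hypot(*d).round(4),"ang",np.arctan2(d[1],d[0]).round(3))
c,o=pickle.load(open("w6.pkl","rb")); dot(cv2.imread("pics/w6.png"),c,"before")
c=env.get_calibration("wrist"); im=env.read_camera("wrist"); cv2.imwrite("pics/w7.png",im); dot(im,c,"after")
s=env.read_camera("scene")
cv2.imwrite("pics/c7.png",np.hstack([im[60:280,120:440],cv2.resize(s[210:275,240:350],(372,220))]))
E
```

```text
time_s: 25.72
tool_pos: [0.4683, -0.0256, 0.1882]
tool_rot: [-179.3, -0.3, -19.1]
force: [0.9, -0.1, 0.2]
grip_width: 0.0803
grasp_force: 0.0
[ 0.4683 -0.0256  0.1882] [-179.3   -0.3  -19.1] [ 0.9 -0.1  0.2] [-0.045  0.175 -0.032] q [ -64.6  -10.4   60.2  112.5    8.9   72.3 -116.5] 25.7167
gauge -0.0345 0.0166
before 279 158
4 [287.5 134.5] r 0.0217 ang 2.839
after 285 162
9 [262. 165.] r 0.0211 ang 1.337
```

View pics/c7.png

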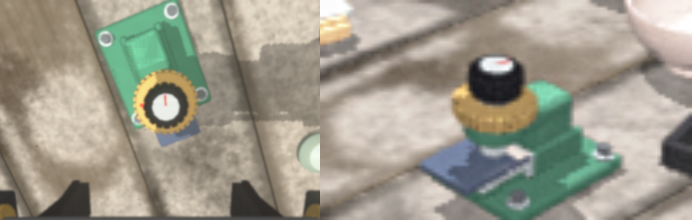

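The red ring mark went from 2.84 to 1.34 rad (1.50 rad turned): the ring bit at about 1.35 rad and then the fingers slipped, so I'll regrip harder and finish it.

```bash

python3 -m jog '[[0,0,0,0,0,-0.12,0.08],[0,0,0,0,0,-0.12,0.08],[0,0,0,0,0,-0.12,0.08],[0,0,0,0,0,-0.12,0.08],[0,0,0,0,0,-0.12,0.08],[0,0,0,0,0,-0.12,0.08],[0,0,0,0,0,-0.12,0.08],[0,0,0,0,0,-0.12,0.08],[0,0,0,0,0,-0.12,0.08],[0,0,0,0,0,-0.12,0.08],[0,0,0,0,0,0,0.08],[0,0,0,0,0,0,0.08]]'
python3 -m jog '[[0.0117,0.0379,0,0,0,0,0.08],[0,0,0,0,0,0,0.08],[0,0,0.03,0,0,0,0.08],[0,0,0,0,0,0,0.08],[0,0,0,0,0,0,0.08]]'
python3 g.py
```

```text
time_s: 26.82
tool_pos: [0.4677, -0.0281, 0.186]
tool_rot: [179.7, 0.0, 49.2]
force: [0.2, 0.5, -0.9]
grip_width: 0.0804
grasp_force: 0.0
time_s: 27.23
tool_pos: [0.4833, -0.036, 0.1565]
tool_rot: [-179.8, 0.3, 49.2]
force: [-0.1, -0.7, 0.9]
grip_width: 0.08
grasp_force: 0.0
[ 0.4833 -0.036   0.1565] [-179.8    0.3   49.2] [-0.1 -0.7  0.9] [-0.149  0.097  0.036] q [-68.2  -1.5  69.7 112.5   1.6  68.4 -40. ] 27.2333
gauge -0.02 0.0056
```

```bash

python3 -m jog '[[0,0,0,0,0,-0.12,0.08],[0,0,0,0,0,-0.12,0.08],[0,0,0,0,0,-0.12,0.08],[0,0,0,0,0,0,0.08]]'>/dev/null;python3 g.py
python3 -m jog '[[0,0,-0.03,0,0,0,0.08],[0,0,-0.03,0,0,0,0.08],[0,0,0,0,0,0,0.08]]'>/dev/null;python3 g.py
```

```text
[ 0.4854 -0.0349  0.159 ] [-179.9   -0.2   70.1] [ 0.2  0.7 -0.3] [-0.134  0.046 -0.009] q [-68.4  -1.9  69.7 112.3   1.6  68.4 -19.1] 27.5667
gauge -0.0179 0.0066
[ 0.4885 -0.0354  0.2235] [179.7  -0.5  69.7] [ 1.7 -0.3 -0. ] [-0.11   0.001 -0.028] q [-68.4  -8.9  65.3 107.2   7.9  76.2 -25.5] 27.8167
gauge -0.0148 0.006
```

```bash

python3 -m jog '[[0.0113,0.0313,0,0,0,0,0.08],[0.0113,0.0313,0,0,0,0,0.08],[0.0113,0.0313,0,0,0,0,0.08],[0,0,0,0,0,0,0.08]]'>/dev/null;python3 g.py
python3 -m jog '[[0,0,0,0,0,-0.12,0.08],[0,0,0,0,0,-0.12,0.08],[0,0,0,0,0,-0.12,0.08],[0,0,0,0,0,-0.12,0.08],[0,0,0,0,0,-0.12,0.08],[0,0,0,0,0,-0.12,0.08],[0,0,0,0,0,-0.12,0.08],[0,0,0,0,0,-0.12,0.08],[0,0,0,0,0,0,0.08]]'>/dev/null;python3 g.py
```

```text
[ 0.5709 -0.0349  0.214 ] [-179.6    0.7   69.7] [-1.4  2.1 -1.7] [0.092 0.16  0.034] q [-55.3  17.8  67.4  96.5 -16.1  77.5  -5.5] 28.15
gauge 0.0676 0.0029
[ 0.5666 -0.0349  0.2191] [-179.9   -0.5  124.9] [-0.3 -0.5  0.1] [-0.067  0.037 -0.059] q [-48.3  12.7  57.1  96.8 -11.2  76.8  45.6] 28.9
gauge 0.0633 0.0032
```

```bash

python3 -m jog '[[0,0,0,0,0,-0.12,0.08],[0,0,0,0,0,-0.12,0.08],[0,0,0,0,0,-0.12,0.08],[0,0,0,0,0,-0.12,0.08],[0,0,0,0,0,-0.12,0.08],[0,0,0,0,0,-0.12,0.08],[0,0,0,0,0,-0.12,0.08],[0,0,0,0,0,-0.12,0.08],[0,0,0,0,0,0,0.08],[0,0,0,0,0,0,0.08]]'>/dev/null;python3 g.py
```

```text
[ 0.5667 -0.0349  0.2186] [179.7  -0.3 179.5] [ 0.5 -1.4  1.2] [ 0.009 -0.022 -0.021] q [-42.   11.2  49.1  96.6  -8.9  76.6  98.2] 29.7333
gauge 0.0634 0.0031
```

```bash

python3 -m jog '[[0.031,-0.003,0,0,0,0,0.08],[0.031,-0.003,0.02,0,0,0,0.08],[0,0,0.035,0,0,0,0.08],[0,0,0.03,0,0,0,0.08],[0,0,0.02,0,0,0,0.08],[0,0,0,0,0,0,0.08],[0,0,0,0,0,0,0.08]]'>/dev/null;python3 g.py
```

```text
[ 0.5035 -0.0405  0.1133] [179.8  -0.5 179.7] [ 0.1 -1.5 -0.3] [-0.007  0.007 -0.026] q [-44.4   7.5  49.6 112.2  -6.6  63.6  97.6] 30.3167
gauge 0.0 0.0002
```

```bash

python3 -m jog '[[-0.001,-0.0007,0.02,0,0,0,0.08],[0,0,0.018,0,0,0,0.08],[0,0,0.009,0,0,0,0.08],[0,0,0,0,0,0,0.08],[0,0,0,0,0,0,0.08]]'>/dev/null;python3 g.py
python3 -m jog '[[0,0,0,0,0,0,0.065],[0,0,0,0,0,0,0.05],[0,0,0,0,0,0,0.05],[0,0,0,0,0,0,0.05],[0,0,0,0,0,0,0.05]]' 58; python3 g.py
python3 -m jog '[[0,0,0,0,0,0.08,0.05],[0,0,0,0,0,0,0.05]]'>/dev/null; python3 g.py|head -1
python3 -m jog '[[0,0,0,0,0,0.08,0.05],[0,0,0,0,0,0,0.05]]'>/dev/null; python3 g.py|head -1
```

```text
[ 0.5055 -0.041   0.0674] [179.7  -0.3 179.8] [ 0.  -0.5 -0.1] [-0.013 -0.038  0.059] q [-42.5  12.1  48.9 114.5 -10.9  58.3 101.4] 30.7333
gauge 0.002 -0.0004
time_s: 31.15
tool_pos: [0.5052, -0.0415, 0.0669]
tool_rot: [179.8, -0.3, 179.9]
force: [-0.1, -1.8, 2.1]
grip_width: 0.0563
grasp_force: 58.0
[ 0.5052 -0.0415  0.0669] [179.8  -0.3 179.9] [-0.1 -1.8  2.1] [-0.385  0.021  0.056] q [-42.5  12.1  48.9 114.6 -10.9  58.2 101.5] 31.15
gauge 0.0016 -0.0009
[ 0.5052 -0.0415  0.0669] [179.8  -0.4 175.3] [-0.7 -1.8  3. ] [-0.51   0.102  1.009] q [-43.1  12.2  49.6 114.6 -11.1  58.3  97.1] 31.3167
[ 0.5052 -0.0415  0.0669] [179.9  -0.4 171.1] [-0.2 -4.3  4.6] [-0.861  0.169  2.421] q [-43.7  12.4  50.2 114.6 -11.3  58.3  93. ] 31.4833
```

```bash

python3 -m jog '[[0,0,0,0,0,-0.07,0.05],[0,0,0,0,0,-0.05,0.05],[0,0,0,0,0,0,0.05]]'>/dev/null; python3 g.py|head -1
python3 -m jog '[[0,0,0,0,0,0,0.06],[0,0,0,0,0,0,0.08],[0,0,0,0,0,0,0.08],[0,0,0,0,0,0,0.08],[0,0,-0.03,0,0,0,0.08],[0,0,-0.04,0,0,0,0.08],[0,0,-0.03,0,0,0,0.08],[-0.03,0,-0.02,0,0,0,0.08],[-0.012,0,0,0,0,0,0.08],[0,0,0,0,0,0,0.08],[0,0,0,0,0,0,0.08]]'; python3 g.py
python3 - <<'E'
from h import *
c=env.get_calibration("wrist"); im=env.read_camera("wrist"); cv2.imwrite("pics/w8.png",im)
h,s,v=cv2.split(cv2.cvtColor(im,cv2.COLOR_BGR2HSV)); u0=proj("wrist",(.5045,-.041,.075),c)
m=(((h<9)|(h>172))&(s>90)&(v>120)).astype(np.uint8); r=np.zeros_like(m); cv2.circle(r,tuple(int(x) for x in u0),45,1,-1)
n,l,st,ct=cv2.connectedComponentsWithStats(m&r); print(u0)
for i in range(1,n):
    d=onz("wrist",ct[i],.075,c)[:2]-[.5045,-.041]; print(st[i,4],ct[i].round(1),np.hypot(*d).round(4),np.arctan2(d[1],d[0]).round(3))
b=((h>95)&(h<130)&(s>40)).astype(np.uint8)*255; b[230:]=0; b[:, :220]=0; b[:,340:]=0
k=max(cv2.findContours(cv2.morphologyEx(b,cv2.MORPH_OPEN,np.ones((3,3))),cv2.RETR_EXTERNAL,cv2.CHAIN_APPROX_NONE)[0],key=cv2.contourArea)
print("tile tail",cv2.boundingRect(k),[onz("wrist",(float(u),float(k[:,0,1].min())),.0325,c).round(4).tolist() for u in(k[:,0,0].min(),k[:,0,0].max())])
E
```

```text
[ 0.5052 -0.0414  0.0669] [179.7  -0.4 177.7] [-0.6 -3.   4.3] [-0.599  0.138  0.372] q [-42.7  12.2  49.2 114.6 -11.1  58.3  99.5] 31.7333
time_s: 32.65
tool_pos: [0.547, -0.0429, 0.1855]
tool_rot: [179.8, -0.5, 177.6]
force: [-0.1, -0.4, 0.2]
grip_width: 0.0798
grasp_force: 0.0
[ 0.547  -0.0429  0.1855] [179.8  -0.5 177.6] [-0.1 -0.4  0.2] [ 0.003  0.071 -0.03 ] q [-44.1  10.1  51.4 101.7  -8.4  72.7  97. ] 32.65
gauge 0.0434 -0.004
[278.69596542 159.82198947]
10 [302.2 165. ] 0.0212 1.312
tile tail (255, 105, 45, 24) [[0.4559, -0.0617, 0.0325], [0.4577, -0.0193, 0.0325]]
```

```bash
python3 -c "
from cell import env
print(env.sign_off())"
```

```text
the job is handed in; nothing more can be done
None
```

I've handed the job in: the blue tile lies against the back stop, the foot is nipped on it (roughly 20–30 N by my torque estimate, peaking near 55 N before I backed off), the lock ring is turned to its dead stop, and the arm is clear. I didn't test that the foot still pressed after locking, and the hand-in returned no verdict.

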